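# Press the sprinkler cap home and ease the plunger up

## Robot

A 6-joint arm with a two-finger parallel gripper is mounted at the origin on the work surface. World frame = base frame: x ahead of the robot, y to its left, z up, the work surface at z = 0. Lengths are in m, angles in rad, forces in N, time in s.
With the tool pointing down it reaches from about 0.4 to 0.825 m from the base axis. Payload 7 kg.
Tool frame: the origin (TCP) lies on the front face of the gripper's body, between the roots of the fingers; the fingertips stand 66 mm ahead of it and the grasp point (between the pads) lies ctrl.hold_point_z ahead of it (ctrl.hold_point_z is the distance from the TCP to the grasp point, in m); z points along the fingers, y is the line along which they close (so a half turn about z gives the same grasp; the last joint's range is limited). The gripper opens to 88 mm and grips with 3 to 60 N. Pads are 19 mm wide; open, the fingers measure 130 mm over their backs; the gripper's body (78 mm by 193 mm) begins 47 mm behind the grasp point.
Start: joints at [1.631, 0.359, 0.012, 0, -1.224, -0.288], TCP at [0.152, 0.658, 0.292] pointing down, gripper open.
Joint ranges: [-3.07, 3.07], [-1.43, 2.12], [-1.02, 1.25], [-3.03, 1.67], [-3.05, -0], [-3.03, 3.03]. Speed limits (rad/s): [2.39, 2.39, 3.01, 3.14, 3.14, 3.14].

## Interface

Orientations are given as a unit quaternion [x, y, z, w].
In Python, from bench import sensors, eyes, hand_in, ctrl gives the robot as it stands.
- The arm moves only by the shell command python3 -m crank 'ROWS' [OPENING] [FORCE]. ROWS is JSON, a list of rows, each a list of 4 numbers: the shift along the world's x, y, z normalised to -1 to 1, where 1 is 2.5 cm, then the turn about the world's z normalised to -1 to 1, where 1 is 5 degrees. A call has 1 to 20 rows; each row shifts and turns the commanded pose from where the row before left it; what a row does not reach is not made up. A row lasts 1/10 s, in which the tool goes at most 50 mm and 8.59 degrees, less where a joint would pass 70% of its speed; a pose out of reach is approached as far as the arm can. A call with a number of a shift or a turn outside -1 to 1 is refused whole. A call with a gripper value outside its range is refused whole. OPENING is the closure, from -1 (fully open) to 1 (shut), set as the call begins (- or left out, the last holds). The fingers move at their own pace and stop on an object; FORCE is the grip in N (left out, the last holds). Time passes only in rows, so rows that do not move let the fingers close. It gives the time, the measured TCP pose, the force, the opening and the grip force at its end, in the units of the state.
- sensors.get_state(): the state, without advancing time (a new reading comes with each control period).
- eyes.camera(name): name is "scene" or "top" or "wrist"; returns the picture (420x560x3 uint8, blue, green, red); there is no depth.
- eyes.get_calibration(name): a dict with "fov_y" (degrees; the focal length in pixels is half the picture's height over the tangent of half this angle, whatever the lens; pixels are square), "cx", "cy" (the principal point, pixels), "camera_from_world" (4x4, takes a point from world to camera coordinates). Camera axes: x right, y down, z forward; pixel columns grow to the right and rows downward; lengths in m; the calibration is good to about 2 mm. A picture is of the moment at which its call begins: read the wrist's pose just before it. get_calibration takes no time and is no camera call; for the wrist camera it gives the pose at the moment of the call.
- hand_in(): hands the job in; it is judged then, once.
The state is a dict: "t": time; "joints": joint angles; "qd": joint speeds; "effort": joint torques, N m; "position": TCP position; "eef_rot": TCP orientation; "wrist_force": force on the tool from outside, world axes, zero at the start; "ft_torque": the same for the moment, N m; "finger_gap": finger opening in m; "gripper_force": force on a finger pad.
Only numpy, scipy, OpenCV 4.12 (cv2) and the standard library are available. Lean on these libraries where they do the work, as an engineer would, in place of code of your own. Each camera call takes 0.05 s, during which the arm holds its last target. There are 200 camera calls.

## Task

Use the capping press with the red knob: push its knob down until the sprinkler cap is fully home on the glass shaker standing under it. Then let the spring-loaded plunger come back up slowly under your hand, taking a second or more, all the way to the top; it must never snap up. Leave the press with the blue knob alone.

Things in the scene. Friction and masses are not known exactly. Their poses are not given: they have to be found in the camera images.
- red_press_knob_top (a point): Centre of the flat top of the red plunger knob (upright disc, 56 mm wide, 20 mm thick), 238 mm above the table when up; moves with the plunger, straight down. The press is fixed: base 110 x 130 x 15 mm, rods 50 mm either side along y carrying a bridge 36 x 126 mm with a 38 mm wide guide tube that ends at 184 mm. The shaker stands on the plunger's axis. z up
- red_press_plunger (a joint): Travel of the red plunger in m: 0 up, growing as it is pressed down, 0.032 at the stop. A spring pushes it up: 4 N at the top, 10 N at 0.030. No latch, little damping: let go, it snaps up at over 0.7 m/s. Its foot meets the cap after 18 to 21 mm and has the cap home at about 0.030; with the cap's own 4 N that takes about 14 N
- cap_top (a point): Centre of the top of the steel sprinkler cap (47 mm wide, 16 mm high) on the empty glass shaker (44 mm wide, 85 mm high) standing loose in the red press's nest, within 2 mm of the plunger's axis. Starts 112 to 116 mm above the table, 9 to 12 mm proud; fully home it is at 103.5 mm. It stays where it is pushed. z is the shaker's axis, up
- blue_press_knob_top (a point): Centre of the flat top of the blue knob of a second spring press of the same size and build, with an empty nest; 238 mm above the table. To be left alone
Mind the look-alikes: they are no part of the job. Leave any orange or pink look-alike of the part that bears cap_top alone. Leave any yellow look-alike of the part that bears red_press_knob_top alone.

How it is judged:
On the way:
1. the red knob is down and the cap is home on the shaker (height (world z) of cap_top below 0.107 m and value of joint red_press_plunger above 0.024 m), for 0.1 s.
At the end, for the whole second after the job is handed in: The cap is home (its top within 3.5 mm of the seated height of 103.5 mm), the shaker still stands upright (within 10 degrees) in the red press, within 12 mm of the plunger's axis, and the red plunger is back up to within 4 mm of the top (value of joint red_press_plunger below 0.004 m and height (world z) of cap_top between 0.09 and 0.107 m and horizontal distance between cap_top and red_press_knob_top below 0.012 m and angle between cap_top's own z axis and vertical below 0.17 rad); the robot touches nothing.
It fails at once if the red plunger rises faster than 0.15 m/s (it snaps back) (velocity of joint red_press_plunger below -0.15 m/s).
It fails at once if the blue knob is pressed or moved by more than 8 mm (distance of blue_press_knob_top from where it was at the start of the episode above 0.008 m).
It also fails if it takes over 32 s, if anything falls off the work surface, if the arm or the gripper's body presses on something with over 40 N, if the wrist force passes 120 N, or if a joint passes its speed limit or range.

## Working session

There is one attempt and no reset: what is moved stays moved. The work goes in short steps, Python scripts to look and compute and a shell command to move; the robot and the scene stay as the last step left them, time stands still between calls to the robot, and variables do not carry over. Pictures are saved under pics/ and viewed, at most 10 in all, crops included, and the job is handed in when it is done.

```bash
mkdir -p pics; ls
python3 - <<'E'
from bench import sensors, eyes, ctrl
import cv2, json
s=sensors.get_state(); print({k:s[k] for k in('t','position','eef_rot','finger_gap','wrist_force')}, ctrl.hold_point_z)
for n in("scene","top"):
    cv2.imwrite(f"pics/{n}0.png",eyes.camera(n)); c=eyes.get_calibration(n); print(n,c)
E
```

```text
pics
{'t': 0.0, 'position': array([0.15236543, 0.65720287, 0.29121189]), 'eef_rot': array([ 9.93513951e-01, -1.13707278e-01, -2.66263686e-05,  8.26529989e-04]), 'finger_gap': 0.08750634728436195, 'wrist_force': array([-0.17136647,  0.74918329, -0.32179272])} 0.0468
scene {'fov_y': 48.50411410654432, 'cx': 279.8087764664205, 'cy': 204.85410211248222, 'camera_from_world': array([[ 0.85107133,  0.52496129,  0.0096557 , -0.38119529],
       [ 0.39083158, -0.62112464, -0.67930469, -0.13995457],
       [-0.35061127,  0.5819105 , -0.73379283,  1.20884086],
       [ 0.        ,  0.        ,  0.        ,  1.        ]])}
top {'fov_y': 55.06890866489998, 'cx': 278.6890949389339, 'cy': 206.2800337198457, 'camera_from_world': array([[-2.01167444e-03, -9.99593666e-01,  2.84333495e-02,
        -8.15678948e-02],
       [-9.96800058e-01, -2.67685822e-04, -7.99348052e-02,
         4.74722662e-01],
       [ 7.99099362e-02, -2.85031672e-02, -9.96394486e-01,
         9.85489181e-01],
       [ 0.00000000e+00,  0.00000000e+00,  0.00000000e+00,
         1.00000000e+00]])}
```

View pics/scene0.png

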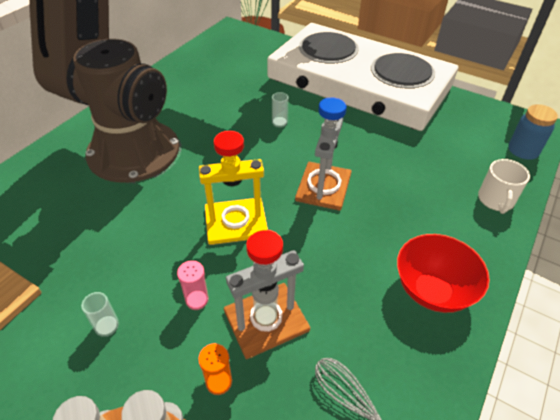

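View pics/top0.png

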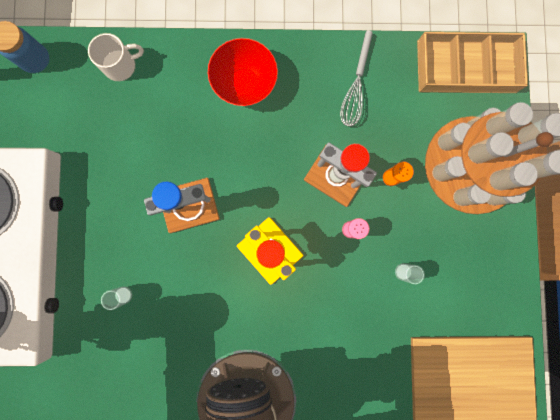

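```bash
cat > h.py <<'E'
import numpy as np, cv2
from bench import eyes
def ray(n,u,v,c=None):
    c=c or eyes.get_calibration(n); M=np.array(c["camera_from_world"]); f=210/np.tan(np.radians(c["fov_y"]/2))
    R=M[:3,:3]; d=R.T@np.array([(u-c["cx"])/f,(v-c["cy"])/f,1]); return -R.T@M[:3,3], d/np.linalg.norm(d)
def plane(n,u,v,z,c=None):
    o,d=ray(n,u,v,c); return o+d*(z-o[2])/d[2]
def tri(a,b):
    A=0;B=0
    for o,d in(a,b):
        P=np.eye(3)-np.outer(d,d); A=A+P; B=B+P@o
    p=np.linalg.solve(A,B); return p,[np.linalg.norm((np.eye(3)-np.outer(d,d))@(p-o)) for o,d in(a,b)]
def red(im):
    h=cv2.cvtColor(im,cv2.COLOR_BGR2HSV)
    m=cv2.inRange(h,(0,180,90),(4,255,255))|cv2.inRange(h,(174,180,90),(180,255,255))
    n,l,s,c=cv2.connectedComponentsWithStats(m); return [(s[i],c[i]) for i in range(1,n) if s[i][4]>150],l
E
python3 - <<'E'
from h import *
P={}
for n in("scene","top"):
    im=cv2.imread(f"pics/{n}0.png"); r,_=red(im)
    for s,c in r: print(n,s,c.round(1),plane(n,*c,.23).round(4))
    P[n]=r
pick=lambda n,u,v:min(P[n],key=lambda r:abs(r[1][0]-u)+abs(r[1][1]-v))[1]
for a,b in(((265,247),(355,158)),((229,144),(270,254))):
    print(tri(ray("scene",*pick("scene",*a)),ray("top",*pick("top",*b))))
s=cv2.imread("pics/scene0.png")[215:365,205:325]; t=cv2.imread("pics/top0.png")[120:220,295:425]
cv2.imwrite("pics/crop.png",np.hstack([cv2.resize(s,(400,500),interpolation=2),cv2.resize(t,(400,500*1),interpolation=2)]))
E
```

```text
scene [214 131  30  25 615] [228.4 142.8] [ 0.3671 -0.0578  0.23  ]
scene [246 231  37  33 962] [264.5 246.8] [ 0.5587 -0.2284  0.23  ]
scene [ 398  235   91   77 5420] [441.9 272.8] [ 0.8045 -0.1306  0.23  ]
top [ 208   39   69   67 3628] [242.2  71.6] [ 0.731  -0.0027  0.23  ]
top [341 144  28  27 570] [354.7 157.5] [ 0.5559 -0.2286  0.23  ]
(array([ 0.55715005, -0.2282073 ,  0.22853223]), [np.float64(0.001186434565445965), np.float64(0.0011864345654460824)])
(array([ 0.50851448, -0.20293677,  0.39637146]), [np.float64(0.01746802252654354), np.float64(0.017468022526543555)])
```

View pics/crop.png

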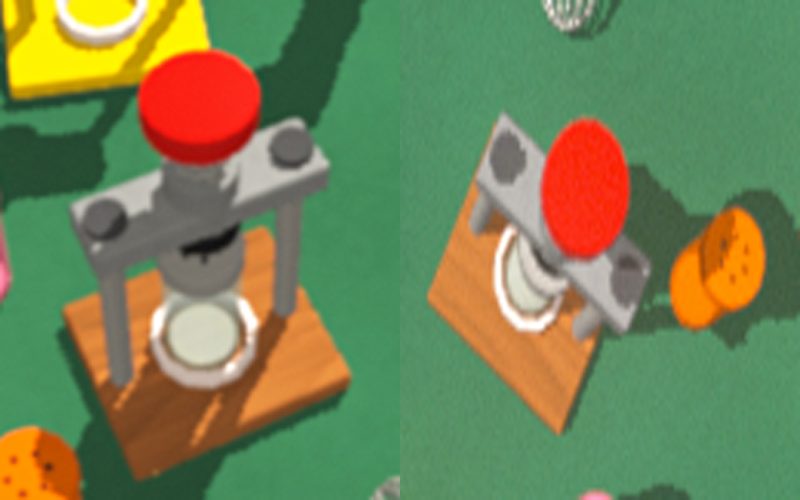

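The press to use is the grey one with the red knob, at scene (265,247) and top (355,158), because it holds the glass shaker. The others are the yellow press with a red knob (228,143)/(270,254), a look-alike, and the blue one (333,108)/(166,195). The crop confirms a grey frame, wooden base and glass with a cap under the plunger. The knob triangulates to (0.557, -0.228, 0.2285), which fits a top at 0.238.

I'll raise the arm first, then swing over above all the knobs.

```bash
python3 -m crank '[[0,0,0.9,0],[0,0,0.9,0],[0,0,0.9,0],[0,0,0.9,0],[0,0,0.9,0],[1,-0.8,0,0],[1,-0.8,0,0],[1,-0.8,0,0],[1,-0.8,0,0],[1,-0.8,0,0],[1,-0.8,0,0],[1,-0.8,0,0],[1,-0.8,0,0],[1,-0.8,0,0],[1,-0.8,0,0],[1,-0.8,0,0],[1,-0.8,0,0],[0.5,-1,0,0],[0.5,-1,0,0],[0.5,-1,0,0]]' 1 20
python3 -m crank '[[0.2,-1,0,0],[0.2,-1,0,0],[0.2,-1,0,0],[0.2,-1,0,0],[0.2,-1,0,0],[0.2,-1,0,0],[0.2,-1,0,0],[0.2,-1,0,0],[0.2,-1,0,0],[0.2,-1,0,0],[0.2,-1,0,0],[0,-1,0,0],[0,-1,0,0],[0,-1,0,0],[0,-1,0,0],[0,-1,0,0],[0,-1,0,0],[0,-1,0,0],[0,-1,0,0],[0,-1,0,0]]'
python3 - <<'E'
from h import *
from bench import sensors
s=sensors.get_state(); print(s['t'],s['joints'].round(2) if hasattr(s['joints'],'round') else s['joints'])
p=s['position']; print("rows to go (25mm units)",((np.array([.5572,-.2282,.304])-p)/.025).round(2))
E
```

```text
t: 2.1
position: [0.4903, 0.3414, 0.4041]
eef_rot: [0.994, -0.114, -0.0, 0.0]
wrist_force: [0.3, -0.3, 0.1]
finger_gap: 0.0007
gripper_force: 0.0
t: 4.1
position: [0.5447, -0.1584, 0.4043]
eef_rot: [0.994, -0.114, -0.0, -0.0]
wrist_force: [1.0, -1.0, 0.4]
finger_gap: 0.0003
gripper_force: 0.0
4.1 [ 0.06  0.13 -0.04 -0.   -1.4   1.28]
rows to go (25mm units) [ 0.5  -2.79 -4.01]
```

```bash
python3 -m crank '[[0.25,-0.9,0,0],[0.25,-0.9,0,0],[0,-0.9,0,0],[0,-0.1,0,0],[0,0,-0.8,0],[0,0,-0.8,0],[0,0,-0.8,0],[0,0,-0.6,0],[0,0,-0.5,0],[0,0,0,0],[0,0,0,0]]'
python3 - <<'E'
from h import *
a=eyes.camera("scene");w=eyes.camera("wrist")
cv2.imwrite("pics/c2.png",np.hstack([cv2.resize(a[150:360,180:390],(400,400)),cv2.resize(w,(400,400))]))
E
```

```text
t: 5.2
position: [0.5576, -0.2274, 0.3176]
eef_rot: [0.994, -0.113, 0.0, 0.0]
wrist_force: [-0.1, 0.3, -0.3]
finger_gap: 0.0003
gripper_force: 0.0
```

View pics/c2.png

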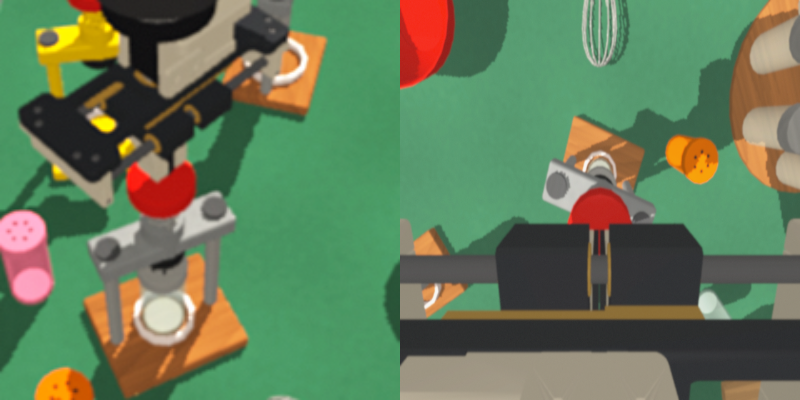

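Fingertips sit centred above the red knob: left panel fingertips at (165,170) on the knob's top, right panel knob at (600,205) symmetric about the fingers. Now pressing gradually.

```bash
python3 -m crank '[[0,0,-0.2,0],[0,0,-0.2,0],[0,0,-0.2,0],[0,0,-0.2,0],[0,0,-0.2,0],[0,0,0,0]]'
python3 -m crank '[[0,0,-0.2,0],[0,0,-0.2,0],[0,0,-0.1,0],[0,0,-0.1,0],[0,0,0,0]]'
```

```text
t: 5.9
position: [0.5575, -0.2274, 0.292]
eef_rot: [0.994, -0.114, 0.0, 0.0]
wrist_force: [-1.4, 1.7, 5.2]
finger_gap: 0.0002
gripper_force: 2.9
t: 6.4
position: [0.5575, -0.2275, 0.2782]
eef_rot: [0.994, -0.113, 0.0, 0.0]
wrist_force: [-2.9, 2.8, 8.8]
finger_gap: 0.0001
gripper_force: 4.1
```

```bash
python3 -m crank '[[0,0,-0.08,0],[0,0,-0.08,0],[0,0,0,0]]'; python3 -m crank '[[0,0,-0.06,0],[0,0,0,0],[0,0,0,0]]'
```

```text
t: 6.7
position: [0.5575, -0.2275, 0.2745]
eef_rot: [0.994, -0.113, 0.001, 0.0]
wrist_force: [-2.5, 2.8, 10.2]
finger_gap: 0.0002
gripper_force: 5.0
t: 7.0
position: [0.5576, -0.2275, 0.2738]
eef_rot: [0.994, -0.113, 0.001, 0.0]
wrist_force: [-5.5, 4.0, 15.2]
finger_gap: 0.0006
gripper_force: 7.5
```

```bash
python3 -m crank '[[0,0,-0.06,0],[0,0,-0.04,0],[0,0,0,0],[0,0,0,0]]'
python3 - <<'E'
from h import *
a=eyes.camera("scene")
cv2.imwrite("pics/c3.png",cv2.resize(a[215:365,205:325],(480,600),interpolation=2))
E
```

```text
t: 7.4
position: [0.5575, -0.2275, 0.2736]
eef_rot: [0.994, -0.113, 0.002, 0.001]
wrist_force: [-12.0, 7.1, 29.3]
finger_gap: 0.0004
gripper_force: 14.4
```

View pics/c3.png

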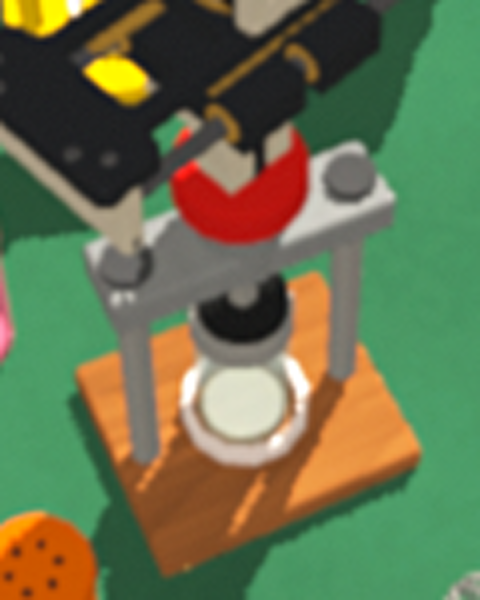

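The knob is at its stop: force rose to 29 N with no more travel, and the foot is down on the cap (240,300). Now a slow release at about 20 mm/s.

```bash
python3 -m crank '[[0,0,0.08,0],[0,0,0.08,0],[0,0,0.08,0],[0,0,0.08,0],[0,0,0.08,0],[0,0,0.08,0],[0,0,0.08,0],[0,0,0.08,0],[0,0,0.08,0],[0,0,0.08,0],[0,0,0.08,0],[0,0,0.08,0],[0,0,0.08,0],[0,0,0.08,0],[0,0,0.08,0],[0,0,0.08,0],[0,0,0.08,0],[0,0,0.08,0],[0,0,0.08,0],[0,0,0.08,0]]'
```

```text
t: 9.45
position: [0.5573, -0.2274, 0.3087]
eef_rot: [0.994, -0.114, -0.001, -0.0]
wrist_force: [-0.5, 0.2, -0.4]
finger_gap: 0.0003
gripper_force: 0.0
```

```bash
python3 -m crank '[[0,0,0.08,0],[0,0,0.08,0],[0,0,0.08,0],[0,0,0.08,0],[0,0,0,0]]'; python3 -m crank '[[0,0,0.5,0],[0,0,0.8,0],[0,0,1,0],[-1,1,1,0],[-1,1,1,0],[-1,1,0,0],[-1,1,0,0],[0,1,0,0],[0,1,0,0],[0,0,0,0],[0,0,0,0]]'
python3 - <<'E'
from h import *
a=eyes.camera("scene");cv2.imwrite("pics/s4.png",a); t=eyes.camera("top")
for n,i in(("scene",a),("top",t)):
    for s,c in red(i)[0]: print(n,s,c.round(1))
cv2.imwrite("pics/c4.png",cv2.resize(a[215:365,205:325],(480,600),interpolation=2))
E
```

```text
t: 9.95
position: [0.5576, -0.2275, 0.3175]
eef_rot: [0.994, -0.114, 0.0, 0.0]
wrist_force: [-0.0, 0.3, 0.3]
finger_gap: 0.0004
gripper_force: 0.0
t: 11.05
position: [0.4574, -0.0771, 0.4256]
eef_rot: [0.994, -0.113, 0.001, -0.0]
wrist_force: [-0.1, -0.8, 0.3]
finger_gap: 0.0002
gripper_force: 0.0
scene [214 131  29  25 579] [228.3 143. ]
scene [247 231  36  33 963] [264.5 246.8]
scene [ 398  235   91   77 5423] [441.9 272.8]
top [ 208   39   65   63 2331] [234.4  64.8]
```

View pics/c4.png

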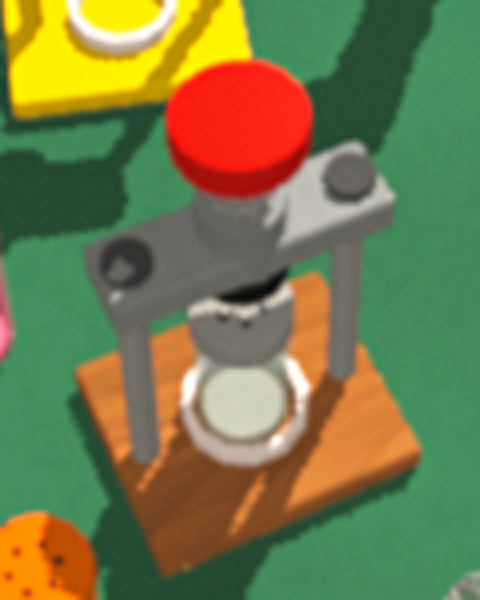

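The knob is back at its exact starting pixel (264.5, 246.8). The cap now sits about 10 mm lower, with its lower edge at crop y of about 365 against 348 before. The shaker is upright in the nest and the arm is clear.

```bash
python3 -c "
from bench import hand_in; print(hand_in())"
```

```text
the job is handed in; nothing more can be done
None
```

I pressed the red-knob press down to its stop, which put the cap home on the shaker, then eased the plunger back to the top over about 2 s. The arm moved clear without touching the blue press, and the job is handed in; no verdict was returned.

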